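# Set the depth spacer in the coupler press and hold the ram down on it

### The arm

A 7-joint arm with a two-finger parallel gripper is mounted at the origin on the work surface. World frame = base frame: x ahead of the robot, y to its left, z up, the work surface at z = 0. Lengths are in mm, angles in rad, forces in N, time in s.
With the tool pointing down it reaches from about 400 to 875 mm from the base axis. Payload 4.4 kg.
Tool frame: the origin (TCP) lies midway between the tips of the shut fingers; the grasp point (between the pads) lies 19 mm behind it; x points along the fingers, y is the direction in which the jaws open and shut, and the axes are right-handed (so a half turn about x gives the same grasp; the last joint's range is limited). The gripper opens to 85 mm and grips with 20 to 120 N. Pads are 22 mm wide; open, the fingers measure 114 mm over their backs; the gripper's body (76 mm by 85 mm) begins 54 mm behind the grasp point. The pads swing forward as they close: fully open they stand 13 mm farther back than shut.
Start: joints at [-1.355, 0.628, 0.038, 1.517, -0.027, 0.996, -0.02], TCP at [180.731, 624.383, 231.313] pointing down, gripper open.
Joint ranges: [-3.06, 3.06], [-0.37, 2.12], [-1.25, 1.32], [0.18, 2.47], [-1.1, 4.24], [0.23, 1.98], [-2.94, 2.94]. Speed limits (rad/s): [2.57, 2.57, 3.14, 3.14, 3.14, 3.14, 3.14].

### API

Orientations are given as [roll, pitch, yaw] about the fixed x, y, z axes, in that order (R = Rz(yaw) Ry(pitch) Rx(roll)).
In Python, from cell import ctrl gives the robot as it stands.
- The arm moves only by the tool arm_command, never from a script. Its argument "series" is a list of rows, each a list of 7 numbers: the opening, from 0 (shut) to 1 (fully open), then the shift along the world's x, y, z in cm, then the turn, a rotation vector about the world's x, y, z in degrees. In form: [[claw, x, y, z, rx, ry, rz], ...]. A call has 1 to 20 rows; each row shifts and turns the commanded pose from where the row before left it; what a row does not reach is not made up. A row lasts 1/12 s, in which the tool goes at most 41.7 mm and 7.16 degrees, less where a joint would pass 70% of its speed; a pose out of reach is approached as far as the arm can. A call with a gripper value outside its range is refused whole. The fingers move at their own pace and stop on an object; the grip force is fixed at half the most. Time passes only in rows, so rows that do not move let the fingers close. It gives the time, the measured TCP pose, the force and the opening at its end, in the units of the state.
- ctrl.read_state(): the state, without advancing time (a new reading comes with each control period).
- ctrl.get_image(name): name is "scene" or "top" or "wrist"; returns the picture (400x640x3 uint8, blue, green, red); there is no depth.
- ctrl.calibration(name): a dict with "fovy" (degrees; the focal length in pixels is half the picture's height over the tangent of half this angle, whatever the lens; pixels are square), "cx", "cy" (the principal point, pixels), "cam_to_world" (4x4, takes a point from camera to world coordinates); the wrist camera has in their place "T_tool_cam" (4x4, takes a point from camera to tool coordinates, whose origin is the TCP and whose axes are the tool frame's). Camera axes: x right, y up, looking along -z (the intrinsics and any distortion apply to the point x, -y, -z); pixel columns grow to the right and rows downward; lengths in mm; the calibration is good to about 2 mm. The wrist camera is an equidistant fisheye: a pixel r from the principal point sees the ray r / f radians off the axis. A picture is of the moment at which its call begins: read the wrist's pose just before it. calibration takes no time and is no camera call.
- ctrl.finish_job(): hands the job in, once; it reports no verdict.
Trained networks look in the newest picture that a camera, given by its name, has taken for a name from the list of things; names that differ only in an ending like _2 or _b are one class to them, and where a whole thing is asked for, a point or a joint stands for the part that bears it (a point fixed in the world has none). Each returns a list of dicts, best first, with "conf" (0 to 1); they miss things now and then, are a little off and sometimes report something else, mostly with a low value. They report only what shows in the picture. A call takes as long as a camera call. They do not tell look-alikes from the thing itself.
- ctrl.spot_in(label, camera): "centre" ([x, y, z] in mm, in world coordinates, good to about 4 mm: the middle of the surface that is visible of it).
The state is a dict: "clock": time; "qpos": joint angles; "qd": joint speeds; "tau": joint torques, N m; "eef_pos": TCP position; "tool_rot": TCP orientation; "force": force on the tool from outside, world axes, zero at the start; "torque": the same for the moment, N m; "width": finger opening in mm.
Only numpy, scipy, OpenCV 4.12 (cv2) and the standard library are available. Lean on these libraries where they do the work, as an engineer would, in place of code of your own. Each camera call takes 0.05 s, during which the arm holds its last target.

### The job

Set the press for seating seals: take the blue depth spacer by its orange grip, lay it on whichever of the two anvil steps leaves a gap under the ram's plate tall enough for it, slide it fully home against the stop at the back of that step, lying flat and straight along the middle of the step, and let go. Only then push the black palm pad down until the ram's plate sits flush on the spacer, and finish still holding it pressed down firmly, with only the pad being touched. Leave the loose fittings on the bench where they are.

Things in the scene. Friction and masses are not known exactly. Their poses are not given: they have to be found in the camera images.
- press: Red hand press bolted down; origin at bench level under the ram axis; x points from its open front to its back, y to its column. Steel anvil, top 20 mm over the bench, x -150 to 42, y +-62. A black collar 34 across, up to z 40, stands on the axis. Head and ram guide: x +-24, z 104 to 154, from the axis to the column. Column: y 78 to 126, x -8 to 48, up to z 165 (mm).
- ram_plate (a point): Centre of the underside of the ram's steel plate, on the ram axis, 56 mm over the bench while the ram is up. The plate is 48 mm deep (x +-24), 120 wide (y +-60) and 16 thick, over both steps; a yellow nose 16 across hangs 12 mm below its middle. Axes as the press.
- ram (a joint): How far the ram is pushed down, m: 0 up (its rest), at most 0.013. A spring returns it: about 5 N to start it, 7.5 N at 0.008, where the plate lands on the spacer if that is on the low step.
- ram_pad (a point): Centre of the top face of the black palm pad on top of the ram, 52 mm across, facing up, 188 mm over the bench while the ram is up; nothing is above it. Pushed straight down.
- low_stop (a point): Low aluminium step on the anvil, top 30 mm over the bench, gap 26 mm under the plate: the spacer enters. Point: foot of its stop (a lip 8 mm tall across the step's back), middle of the lip's front face, at the step's top. x points into the press (slide this way), z up. The step is 40 mm wide, centre line 38 mm left or right of the ram axis (varies), and runs 171 mm forward (-x) from here.
- high_stop (a point): The same point on the high step beside it, top 44 mm over the bench, gap only 12 mm under the plate: the spacer does not enter. Otherwise as the low step, on the other side of the ram axis.
- spacer_grip (a point): Depth spacer, 0.2 to 0.45 kg, lying flat: centre of its upright orange grip post, 45 mm over the underside. Post 26 (x) by 20 (y) mm, from 16 to 72 mm over the underside. The blue blade, 18 thick, 26 wide, runs from 13 mm behind the post's axis to 119 mm ahead; x points along it to its nose, z up. Centre of mass about 30 mm ahead of the post.
- spacer_nose (a point): Middle of the lower edge of the blade's nose face, 119 mm ahead (x) of the grip post's axis, at the underside; axes as spacer_grip.
- spacer: The same spacer; origin at the underside below the grip post; axes as spacer_grip.
- nipple_1: Bystander, leave alone: stubby brass nipple, 26 mm across, 34 mm tall, standing; origin at the centre of its underside
- nipple_2: Bystander, leave alone: second stubby brass nipple, the same; origin at the centre of its underside
- relief_valve: Bystander, leave alone: chromed pressure relief valve, 32 mm across, 68 mm tall, standing, with a side outlet reaching 26 mm from its axis; origin at the centre of its underside
- collar: Bystander, leave alone: blackened steel collar, ring 44 mm across, 20 mm tall, lying flat; origin at the centre of its underside
- seal_pusher: Bystander, leave alone: yellow polyethylene hand seal pusher, 32 mm flange, 53 mm tall, standing; origin at the centre of its underside
There are look-alikes about, which are no part of the job. Of the things that look like the spacer, the middle-sized one is meant.

How it is judged:
By the outcome, as a careful person would: the job done as asked, in the order asked, and still so for the second after the job is handed in, while the arm keeps its last pose, push and grip.
It also fails if it takes over 58 s, if anything falls off the work surface, if the arm or the gripper's body presses on something with over 40 N, if the wrist force passes 120 N, or if a joint passes its speed limit or range.

## Working session

There is one attempt and no reset: what is moved stays moved. The work goes in short steps, Python scripts to look and compute and a tool call to move; the robot and the scene stay as the last step left them, time stands still between calls to the robot, and variables do not carry over. Pictures are saved under pics/ and viewed, and the job is handed in when it is done.

Besides the shell and the picture viewer there is one more tool, called after "Emit:" as a command line: name --pt "numbers of a row" for each row, then --argument value for the rest. arm_command: Moves the arm, as the interface text tells. Its arguments: {"type":"object","properties":{"series":{"type":"array"}},"required":["series"]}

```bash
ls; mkdir -p pics
cat > h.py <<'E'
import numpy as np, cv2
from cell import ctrl
from scipy.spatial.transform import Rotation as R
def snap(cam,fn):
    im=np.asarray(ctrl.get_image(cam)); cv2.imwrite('pics/'+fn,im); return im
def cal(cam):
    c=ctrl.calibration(cam); return c
def ray(cam,u,v):
    c=cal(cam); f=200/np.tan(np.radians(c['fovy'])/2); T=np.array(c['cam_to_world'])
    d=np.array([(u-c['cx'])/f,-(v-c['cy'])/f,-1]); 
    return T[:3,3],T[:3,:3]@d
def pix2z(cam,u,v,z):
    o,d=ray(cam,u,v); return o+d*(z-o[2])/d[2]
def proj(cam,p):
    c=cal(cam); f=200/np.tan(np.radians(c['fovy'])/2); T=np.array(c['cam_to_world'])
    q=np.linalg.inv(T)@np.append(p,1); return np.array([c['cx']+f*q[0]/-q[2], c['cy']-f*q[1]/-q[2]])
E
python3 - <<'E'
from h import *
print(ctrl.read_state())
for c in ['scene','top','wrist']: print(c,cal(c))
snap('scene','s0.png');print([ (d) for d in ctrl.spot_in('spacer','scene')]);print(ctrl.spot_in('ram_pad','scene'))
snap('top','t0.png')
for n in ['spacer','spacer_grip','ram_pad','press','low_stop','high_stop','ram_plate','spacer_nose']: print(n,ctrl.spot_in(n,'top'))
snap('wrist','w0.png')
E
```

```text
pics
{'clock': 0.0, 'qpos': array([-1.35480241,  0.62935038,  0.03842658,  1.51838707, -0.02699196,
        0.99629106, -0.01999147]), 'qd': array([-0.00075919, -0.00043354,  0.00069641, -0.00102913,  0.00164392,
        0.00062953, -0.0020069 ]), 'tau': array([ 4.51010455e-04, -5.63390851e+01,  1.22701652e+00, -1.93448263e+01,
        1.12043135e-02,  1.04500356e-02, -1.01621175e-06]), 'eef_pos': array([180.54149586, 623.76347957, 230.37995713]), 'tool_rot': array([-1.55847121,  1.56887806, -1.84024022]), 'force': array([ 0.25672442, -0.49813964, -0.57392198]), 'torque': array([ 0.02629124,  0.01561219, -0.02475773]), 'width': 85.5502741734356}
scene {'fovy': 57.277077061883986, 'cx': 317.7811880695626, 'cy': 200.51266260585425, 'cam_to_world': array([[-2.52760196e-01, -6.17081385e-01,  7.45199871e-01,
         1.20867340e+03],
       [ 9.67287954e-01, -1.43978040e-01,  2.08864401e-01,
         2.49756477e+02],
       [-2.15939167e-02,  7.73615466e-01,  6.33287308e-01,
         7.01174796e+02],
       [ 0.00000000e+00,  0.00000000e+00,  0.00000000e+00,
         1.00000000e+00]])}
to
[... 1132 characters left out ...]
, {'centre': [532.6, -244.3, 16.4], 'conf': 0.7}, {'centre': [551.3, -35.6, 28.2], 'conf': 0.23}]
spacer_grip [{'centre': [357.1, -201.7, 23.2], 'conf': 0.87}, {'centre': [536.5, -250.0, 17.6], 'conf': 0.81}, {'centre': [533.2, -369.5, 11.0], 'conf': 0.66}]
ram_pad [{'centre': [624.9, -7.8, 70.5], 'conf': 0.74}]
press [{'centre': [624.7, 24.3, 72.9], 'conf': 0.68}]
low_stop [{'centre': [548.7, -34.1, 26.5], 'conf': 0.59}]
high_stop [{'centre': [548.1, 42.0, 45.0], 'conf': 0.86}]
ram_plate [{'centre': [623.5, -6.3, 68.2], 'conf': 0.85}]
spacer_nose [{'centre': [532.6, -240.6, 21.1], 'conf': 0.9}, {'centre': [355.2, -198.7, 24.6], 'conf': 0.82}, {'centre': [525.0, -368.7, 12.0], 'conf': 0.62}]
```

View pics/s0.png

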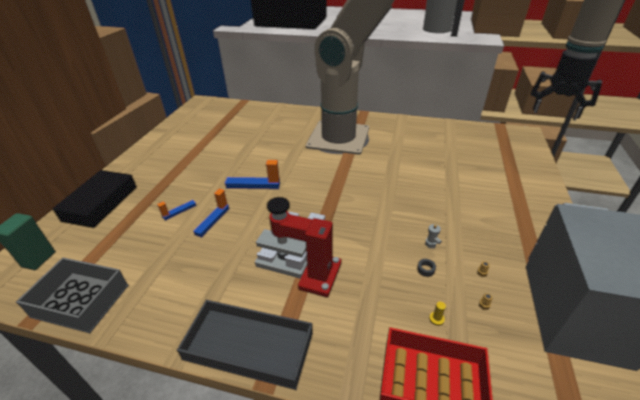

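View pics/t0.png

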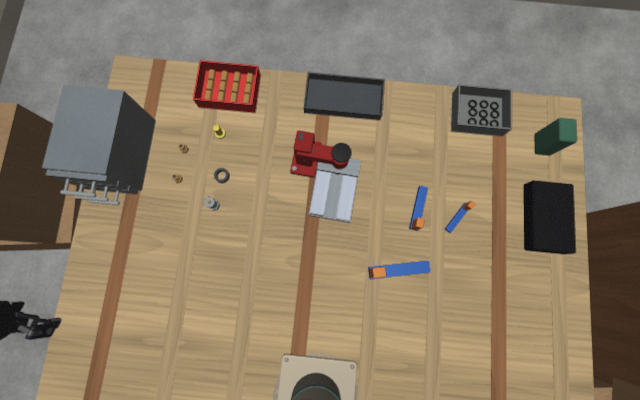

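View pics/w0.png

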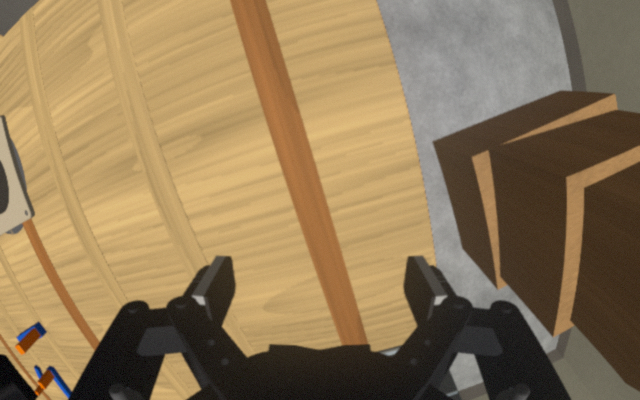

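Run:
```python
import cv2
t=cv2.imread('pics/t0.png'); s=cv2.imread('pics/s0.png')
cv2.imwrite('pics/tz.png',cv2.resize(t[120:290,280:490],None,fx=3.5,fy=3.5,interpolation=cv2.INTER_CUBIC))
cv2.imwrite('pics/sz.png',cv2.resize(s[150:300,150:350],None,fx=4,fy=4,interpolation=cv2.INTER_CUBIC))
```

```text
(no output)
```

View pics/tz.png

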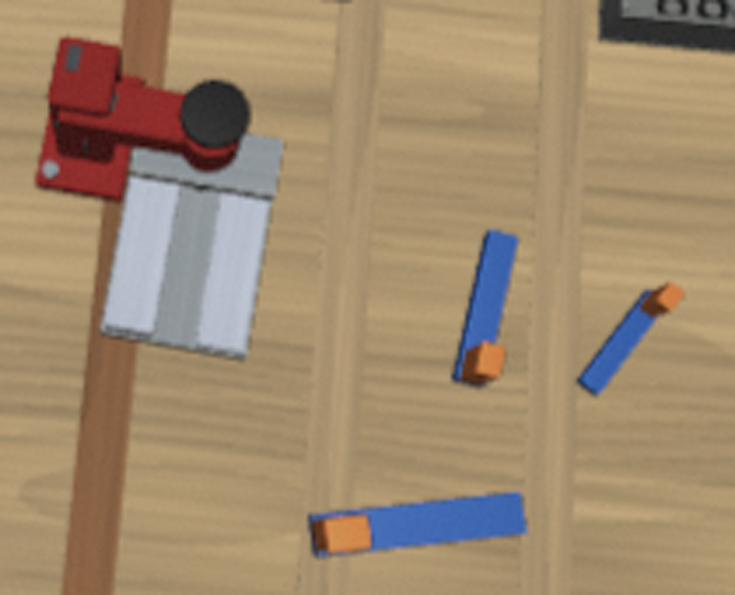

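View pics/sz.png

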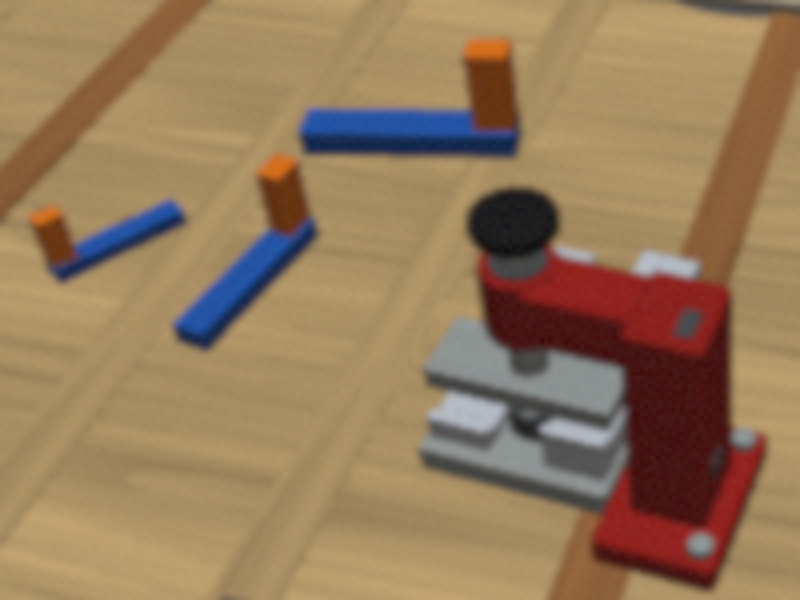

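Run:
```python
from h import *
def tz(u,v): return 280+(u+.5)/3.5-.5,120+(v+.5)/3.5-.5
def sz(u,v): return 150+(u+.5)/4-.5,150+(v+.5)/4-.5
P=lambda u,v,z: np.round(pix2z('top',*tz(u,v),z),1)
S=lambda u,v,z: np.round(pix2z('scene',*sz(u,v),z),1)
print('spacers nose corners z18', P(487,232,18),P(516,238,18),'scene',S(178,326,18),S(208,338,18))
print('post top72', P(490,361,72),'scene',S(279,167,72))
print('big', P(522,493,20),P(525,532,20),P(315,555,0)); print('small',P(600,393,12),P(582,380,12))
print('step corners: R front low', P(244,355,30),P(198,347,30),'L front hi',P(103,330,44),P(150,338,44))
print('plate front corners z72',P(130,177,72),P(271,200,72),P(283,140,72))
print('pad',P(214,113,188),'scene',S(512,215,188))
r=R.from_euler('xyz',ctrl.read_state()['tool_rot']); print(r.as_matrix().round(3))
```

```text
spacers nose corners z18 [ 607.  -244.6   18. ] [ 604.3 -269.3   18. ] scene [ 607. -268.   18.] [ 612.7 -242.4   18. ]
post top72 [ 489.6 -238.5   72. ] scene [ 492.1 -238.9   72. ]
big [ 392.5 -282.5   20. ] [ 361.8 -286.2   20. ] [ 326.9 -121.8    0. ]
small [ 481.1 -345.8   12. ] [ 490.5 -330.6   12. ]
step corners: R front low [480.7 -48.2  30. ] [483.5 -10.1  30. ] L front hi [487.6  68.4  44. ] [485.   29.8  44. ]
plate front corners z72 [610.1  58.7  72. ] [602.4 -56.4  72. ] [653.6 -62.1  72. ]
pad [ 6.332e+02 -6.000e-01  1.880e+02] scene [634.5  -3.1 188. ]
[[-0.     0.278  0.961]
 [ 0.     0.961 -0.278]
 [-1.     0.    -0.   ]]
```

Emit:
arm_command --pt "1 1.2 -1.6 0.2 0 0 0.3" --pt "1 2.2 -3.1 0.3 0 0 0.3" --pt "1 2.3 -3.1 0.3 0 0 0.3" --pt "1 2.3 -3.1 0.3 0 0 0.3" --pt "1 2.3 -3.1 0.3 0 0 0.3" --pt "1 2.3 -3.1 0 0 0 0.3" --pt "1 2.3 -3.1 0 0 0 0.3" --pt "1 2.3 -3.1 0 0 0 0.3" --pt "1 2.3 -3.1 0 0 0 0.3" --pt "1 2.3 -3.1 0 0 0 0.3" --pt "1 2.3 -3.1 0 0 0 0.3" --pt "1 2.3 -3.1 0 0 0 0.3"

```text
clock: 1.65
eef_pos: [445.7, 265.8, 245.7]
tool_rot: [0.926, 1.57, 0.708]
force: [0.8, 0.8, 0.4]
width: 85.4
```

```bash
python3 -c "
from h import *
s=ctrl.read_state();print(s['clock'],s['qpos'].round(3),s['eef_pos'].round(1),R.from_euler('xyz',s['tool_rot']).as_matrix().round(3))"
```

```text
1.65 [-0.628  0.423  0.052  1.864 -0.028  0.854  0.79 ] [445.7 265.8 245.7] [[ 0.001  0.217  0.976]
 [ 0.     0.976 -0.217]
 [-1.     0.001  0.   ]]
```

Emit:
arm_command --pt "1 0.3 -3.5 0 0 0 0.3" --pt "1 0.1 -4.0 0 0 0 0.3" --pt "1 0.1 -4.0 0 0 0 0.3" --pt "1 0.1 -4.0 0 0 0 0.3" --pt "1 0.1 -4.0 0 0 0 0.3" --pt "1 0.1 -4.0 0 0 0 0.3" --pt "1 0.1 -4.0 0 0 0 0.3" --pt "1 0.1 -4.0 0 0 0 0.3" --pt "1 0.1 -4.0 0 0 0 0.3" --pt "1 0.1 -4.0 0 0 0 0.3" --pt "1 0.1 -4.0 -0.5 0 0 0.4" --pt "1 0.1 -4.0 -1 0 0 0.4" --pt "1 0 -1.5 -1 0 0 0.4" --pt "1 0 0 -1 0 0 0" --pt "1 0 0 0 0 0 0"

```text
clock: 2.9
eef_pos: [457.3, -223.7, 208.8]
tool_rot: [2.983, 1.568, 2.834]
force: [-1.3, 0.1, 0.2]
width: 85.5
```

```bash
cat >> h.py <<'E'
def wpose():
    s=ctrl.read_state(); T=np.eye(4); T[:3,:3]=R.from_euler('xyz',s['tool_rot']).as_matrix(); T[:3,3]=s['eef_pos']; return T
def wray(Tt,u,v):
    c=ctrl.calibration('wrist'); f=200/np.tan(np.radians(c['fovy'])/2); T=Tt@np.array(c['T_tool_cam'])
    x,y=u-c['cx'],v-c['cy']; r=np.hypot(x,y); th=r/f
    d=np.array([np.sin(th)*x/max(r,1e-9),-np.sin(th)*y/max(r,1e-9),-np.cos(th)])
    return T[:3,3],T[:3,:3]@d
def w2z(Tt,u,v,z):
    o,d=wray(Tt,u,v); return o+d*(z-o[2])/d[2]
def wproj(Tt,p):
    c=ctrl.calibration('wrist'); f=200/np.tan(np.radians(c['fovy'])/2); T=Tt@np.array(c['T_tool_cam'])
    q=np.linalg.inv(T)@np.append(p,1); x,y,z=q[0],-q[1],-q[2]; rr=np.hypot(x,y); th=np.arctan2(rr,z)
    return np.array([c['cx']+f*th*x/rr,c['cy']+f*th*y/rr])
E
python3 - <<'E'
from h import *
T=wpose(); np.save('T1.npy',T); snap('wrist','w1.png'); s=ctrl.read_state();print(s['clock'],s['qpos'].round(3),T.round(3))
E
```

```text
2.95 [ 0.313  0.461  0.121  1.931 -0.078  0.757  1.902] [[-3.00000e-03  1.48000e-01  9.89000e-01  4.57288e+02]
 [ 1.00000e-03  9.89000e-01 -1.48000e-01 -2.23722e+02]
 [-1.00000e+00  0.00000e+00 -3.00000e-03  2.08781e+02]
 [ 0.00000e+00  0.00000e+00  0.00000e+00  1.00000e+00]]
```

View pics/w1.png

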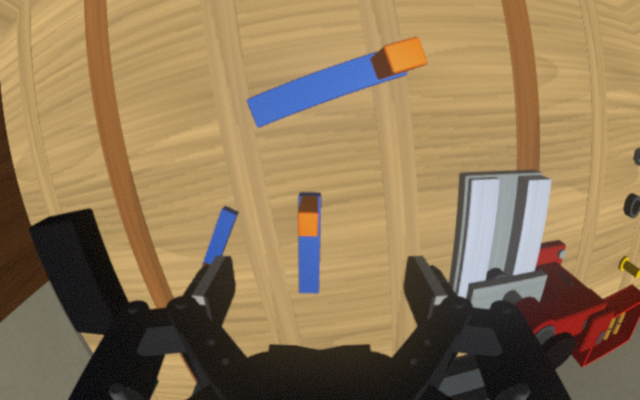

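Run:
```python
import cv2
t=cv2.imread('pics/w1.png')
cv2.imwrite('pics/w1a.png',cv2.resize(t[180:310,270:350],None,fx=4.5,fy=4.5,interpolation=cv2.INTER_CUBIC))
cv2.imwrite('pics/w1b.png',cv2.resize(t[160:330,430:590],None,fx=3.5,fy=3.5,interpolation=cv2.INTER_CUBIC))
```

```text
(no output)
```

View pics/w1a.png

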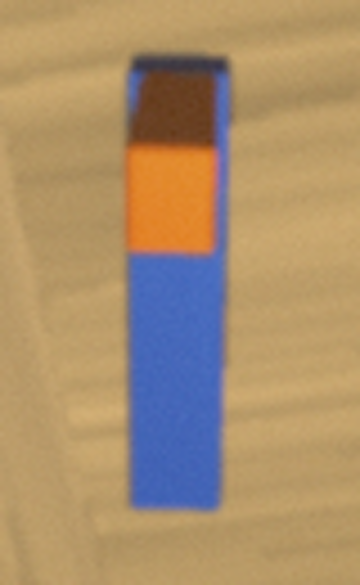

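View pics/w1b.png

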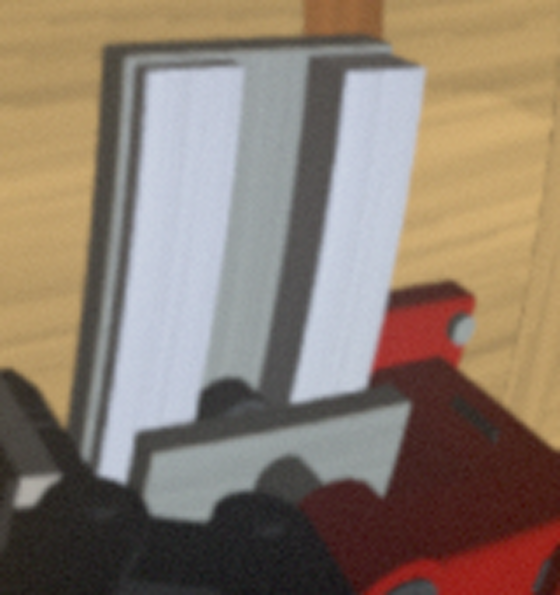

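Run:
```python
from h import *
T=np.load('T1.npy')
a=lambda u,v,z: w2z(T,270+(u+.5)/4.5-.5,180+(v+.5)/4.5-.5,z).round(1)
b=lambda u,v,z: w2z(T,430+(u+.5)/3.5-.5,160+(v+.5)/3.5-.5,z).round(1)
print('post top corners',a(127,145,72),a(216,145,72),a(215,253,72),a(127,253,72))
print('nose z18',a(131,509,18),a(219,510,18))
print('blade rear z18',a(133,70,18),a(228,70,18))
print('blade z18 mid',a(128,300,18),a(224,300,18))
print('low step front',b(147,68,30),b(243,70,30)); print('low far',b(100,470,30),b(205,370,30))
print('hi step front',b(346,70,44),b(426,70,44),b(292,395,44),b(368,385,44))
print('anvil front',b(108,48,20),b(390,46,20)); print('plate front top',b(150,450,72),b(410,404,72)); print('plate front bot',b(137,433,56),b(408,388,56))
```

```text
post top corners [ 477.7 -247.3   72. ] [ 480.5 -228.5   72. ] [ 505.5 -232.5   72. ] [ 502.7 -251.7   72. ]
nose z18 [ 606.8 -272.5   18. ] [ 610.7 -247.5   18. ]
blade rear z18 [ 477.1 -249.2   18. ] [ 480.6 -225.7   18. ]
blade z18 mid [ 539.9 -261.4   18. ] [ 543.6 -236.1   18. ]
low step front [483.1 -48.3  30. ] [488.7  -9.1  30. ]
low far [642.3 -60.3  30. ] [606.2 -17.3  30. ]
hi step front [489.5  27.5  44. ] [494.2  67.7  44. ] [618.1  17.4  44. ] [623.8  57.6  44. ]
anvil front [477.3 -58.3  20. ] [491.2  68.7  20. ]
plate front top [604.5 -61.4  72. ] [616.8  58.   72. ]
plate front bot [608.3 -58.9  56. ] [621.8  70.3  56. ]
```

Emit:
arm_command --pt "1 2.0 -1.0 -1 0 0 -0.6" --pt "1 1.4 -0.6 -3 0 0 -0.6" --pt "1 0 0 -4 0 0 0" --pt "1 0 0 -4 0 0 0" --pt "1 0 0 -3 0 0 0" --pt "1 0 0 -2 0 0 0" --pt "1 0 0 -1 0 0 0" --pt "1 0 0 0 0 0 0" --pt "1 0 0 0 0 0 0"

```text
clock: 3.7
eef_pos: [493.6, -238.3, 31.1]
tool_rot: [-0.004, 1.57, -0.169]
force: [-1.0, -0.1, -0.1]
width: 85.5
```

Run:
```python
from h import *
T=wpose(); np.save('T2.npy',T); snap('wrist','w2.png'); s=ctrl.read_state();print(s['clock'],s['force'],T.round(3))
```

```text
3.75 [0.12601364 0.89125259 0.98053049] [[ 1.00000e-03  1.65000e-01  9.86000e-01  4.93565e+02]
 [-0.00000e+00  9.86000e-01 -1.65000e-01 -2.38281e+02]
 [-1.00000e+00 -0.00000e+00  1.00000e-03  3.11070e+01]
 [ 0.00000e+00  0.00000e+00  0.00000e+00  1.00000e+00]]
```

View pics/w2.png

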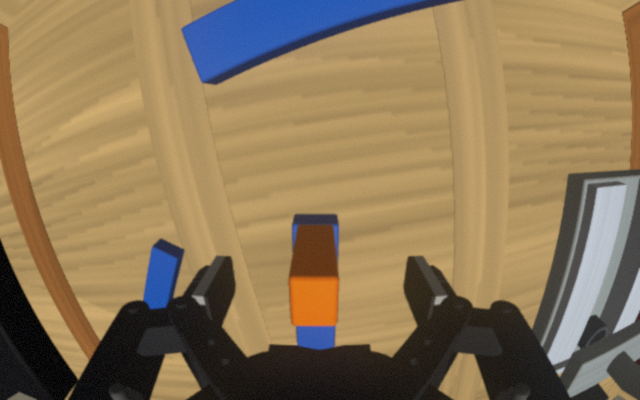

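Run:
```python
from h import *
T=np.load('T2.npy')
c=[w2z(T,*p,72) for p in [(290,276),(338,276),(337.5,326),(292,326)]]
print(np.round(c,1),np.mean(c,0));
```

```text
[[ 477.3 -246.9   72. ]
 [ 480.2 -228.7   72. ]
 [ 505.6 -232.4   72. ]
 [ 502.5 -251.4   72. ]] [ 491.41063631 -239.85342911   72.        ]
```

Emit:
arm_command --pt "1 -0.2 -0.15 -0.2 0 0 0" --pt "0 0 0 0 0 0 0" --pt "0 0 0 0 0 0 0" --pt "0 0 0 0 0 0 0" --pt "0 0 0 0 0 0 0" --pt "0 0 0 0 0 0 0" --pt "0 0 0 0 0 0 0" --pt "0 0 0 0 0 0 0" --pt "0 0 0 0 0 0 0" --pt "0 0 0 0 0 0 0"

```text
clock: 4.58
eef_pos: [490.9, -240.3, 28.6]
tool_rot: [-0.415, 1.57, -0.581]
force: [-0.5, 0.6, 4.7]
width: 19.2
```

Emit:
arm_command --pt "0 0 0 1 0 0 0" --pt "0 0 0 3 0 0 0" --pt "0 -0.5 1 3 0 0 0.5" --pt "0 -1 2.5 1 0 0 1" --pt "0 -1 3.5 0 0 0 1" --pt "0 -1 3.5 0 0 0 1" --pt "0 -1 3.5 0 0 0 1" --pt "0 -1 3.5 0 0 0 1" --pt "0 -0.5 2 0 0 0 0" --pt "0 0 1 0 0 0 0" --pt "0 0 0 0 0 0 0" --pt "0 0 0 0 0 0 0"

```text
clock: 5.58
eef_pos: [430.7, -34.8, 108.4]
tool_rot: [-2.13, 1.571, -2.199]
force: [0.6, -0.6, -3.6]
width: 19.2
```

Run:
```python
from h import *
T=wpose(); np.save('T3.npy',T); im=snap('wrist','w3.png'); s=ctrl.read_state();print(s['clock'],s['force'],s['torque'],s['width'],T.round(3))
snap('scene','s3.png')
```

```text
5.6333 [ 0.90965339  0.16694703 -3.18283524] [-0.08107286  0.09310726  0.01597665] 19.18877116034442 [[-0.00000e+00  6.90000e-02  9.98000e-01  4.30735e+02]
 [-0.00000e+00  9.98000e-01 -6.90000e-02 -3.47940e+01]
 [-1.00000e+00 -0.00000e+00 -0.00000e+00  1.08438e+02]
 [ 0.00000e+00  0.00000e+00  0.00000e+00  1.00000e+00]]
```

View pics/w3.png

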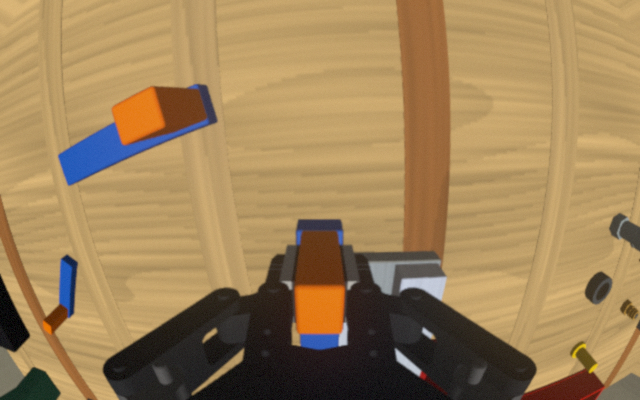

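View pics/s3.png

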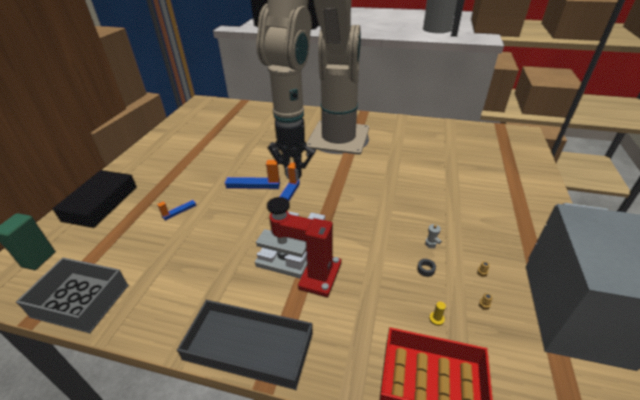

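Emit:
arm_command --pt "0 0 0 2 0 0 0" --pt "0 0 0 4 0 0 0" --pt "0 0 0 4 0 0 0" --pt "0 1 0 3.5 0 0 0" --pt "0 3 0 1.5 0 0 0" --pt "0 4 0 0 0 0 0" --pt "0 3 0 0 0 0 0" --pt "0 2.5 0 0 0 0 0" --pt "0 1.5 0 0 0 0 0" --pt "0 0 0 0 0 0 0" --pt "0 0 0 0 0 0 0" --pt "0 0 0 0 0 0 0"

```text
clock: 6.68
eef_pos: [579.4, -36.4, 257.7]
tool_rot: [-2.94, 1.568, -3.013]
force: [-0.7, 0.4, -3.6]
width: 19.5
```

Run:
```python
from h import *
T=wpose(); np.save('T4.npy',T); im=snap('wrist','w4.png'); s=ctrl.read_state();print(s['clock'],s['force'],s['torque'],s['width'],T.round(3))
cv2.imwrite('pics/w4a.png',cv2.resize(im[20:260,240:460],None,fx=2.5,fy=2.5,interpolation=cv2.INTER_CUBIC))
```

```text
6.7333 [ 0.27362473 -0.16574749 -3.22725709] [-9.08554805e-03  6.81445970e-02  9.22521953e-05] 19.248878321296097 [[-2.00000e-03  7.30000e-02  9.97000e-01  5.79378e+02]
 [-0.00000e+00  9.97000e-01 -7.30000e-02 -3.64420e+01]
 [-1.00000e+00 -1.00000e-03 -2.00000e-03  2.57704e+02]
 [ 0.00000e+00  0.00000e+00  0.00000e+00  1.00000e+00]]
```

View pics/w4.png

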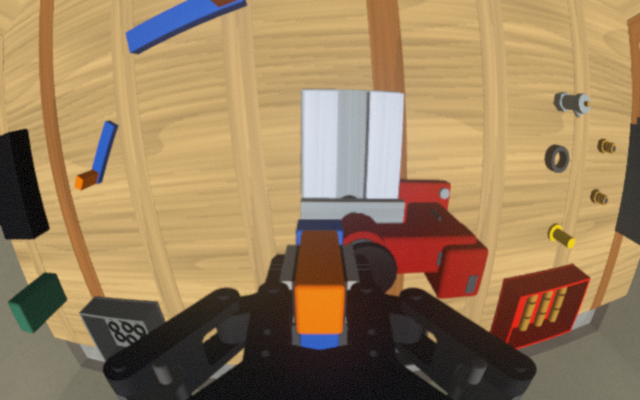

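View pics/w4a.png

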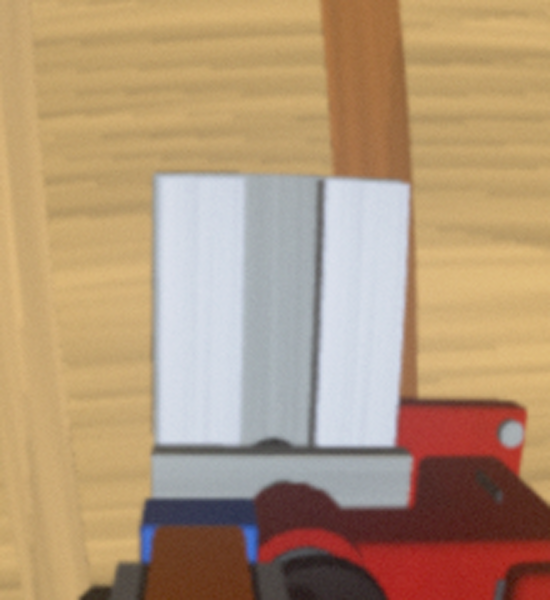

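Run:
```python
from h import *
from scipy.optimize import least_squares
T=np.load('T4.npy')
p=lambda u,v:(240+(u+.5)/2.5-.5,20+(v+.5)/2.5-.5)
b=lambda u,v,z: w2z(T,*p(u,v),z).round(1)
print('low',b(157,178,30),b(154,440,30),b(246,179,30),b(240,440,30))
print('hi',b(325,180,44),b(314,440,44),b(409,183,44),b(397,440,44))
print('plate top front',b(153,456,72),b(412,457,72),'bot',b(153,447,56),b(411,448,56))
# fit pose: points press-frame
pts=[((157,178),(-150,-58,30)),((246,179),(-150,-18,30)),((325,180),(-150,18,44)),((409,183),(-150,58,44)),
 ((153,456),(-24,-60,72)),((412,457),(-24,60,72))]
lines=[((154,440),-58,30),((240,440),-18,30),((314,440),18,44),((397,440),58,44)]
def res(q):
    x,y,a=q; c,s=np.cos(a),np.sin(a); r=[]
    for uv,P in pts:
        r+=list(wproj(T,[x+c*P[0]-s*P[1],y+s*P[0]+c*P[1],P[2]])-p(*uv))
    for uv,Y,z in lines:
        w=w2z(T,*p(*uv),z); r.append((-s*(w[0]-x)+c*(w[1]-y)-Y)/1.1)
    return r
o=least_squares(res,[634,-1,-.07]); print(o.x,np.degrees(o.x[2]),np.round(o.fun,1))
g=[w2z(T,*q,T[2,3]-28.6+72) for q in [(295,282),(345,282),(343,333),(297,333)]]; g=np.array(g);print('post',g.round(1),g.mean(0))
x,y,a=o.x;c,s=np.cos(a),np.sin(a)
for n,P in dict(low=(21,-38),post=(-98,-38),pre=(-155,-38)).items(): print(n,x+c*P[0]-s*P[1],y+s*P[0]+c*P[1])
```

```text
low [484.9 -49.4  30. ] [613.  -61.3  30. ] [488.3  -7.8  30. ] [616.1 -18.4  30. ]
hi [490.9  27.4  44. ] [614.3  17.   44. ] [493.1  67.   44. ] [617.2  58.5  44. ]
plate top front [607.8 -59.   72. ] [616.8  58.7  72. ] bot [608.6 -60.   56. ] [617.8  62.5  56. ]
[ 6.37970612e+02 -2.52542576e+00 -7.88870342e-02] -4.519894118776429 [ 0.7 -0.9 -0.8 -1.  -0.2 -0.9  0.1 -0.1 -1.2  1.3  0.3  1.6 -2.4  0.4
 -0.4  1.1]
post [[565.4 -44.7 301.1]
 [566.7 -25.8 301.1]
 [592.9 -27.4 301.1]
 [591.5 -46.7 301.1]] [579.15479447 -36.15641779 301.10411038]
low 655.9107036613266 -42.06215695120733
post 537.2807899438945 -32.6843335686401
pre 480.45805816327584 -28.19243497362891
```

Emit:
arm_command --pt "0 -1.5 0.1 0 0 0 -0.3" --pt "0 -3.5 0.3 0 0 0 0" --pt "0 -3.5 0.3 0 0 0 0" --pt "0 -2.2 0.2 -1 0 0 0" --pt "0 0 0 -3 0 0 0" --pt "0 0 0 -4 0 0 0" --pt "0 0 0 -4 0 0 0" --pt "0 0 0 -4 0 0 0" --pt "0 0 0 -2 0 0 0" --pt "0 0 0 -1 0 0 0" --pt "0 0 0 0 0 0 0" --pt "0 0 0 0 0 0 0"

```text
clock: 7.73
eef_pos: [474.1, -26.4, 69.1]
tool_rot: [-0.053, 1.57, -0.129]
force: [-0.3, -0.1, -3.1]
width: 19.1
```

Run:
```python
from h import *
T=wpose(); np.save('T5.npy',T); s=ctrl.read_state();print(s['clock'],s['force'],s['torque'],s['width'],T.round(3))
im=snap('scene','s5.png');
cv2.imwrite('pics/s5a.png',cv2.resize(im[130:310,200:380],None,fx=3.3,fy=3.3,interpolation=cv2.INTER_CUBIC))
im=snap('wrist','w5.png')
```

```text
7.7333 [-0.33574692 -0.06526868 -3.14802128] [ 0.00205352  0.03305825 -0.0326578 ] 19.128851299558985 [[ 1.0000e-03  7.6000e-02  9.9700e-01  4.7413e+02]
 [-0.0000e+00  9.9700e-01 -7.6000e-02 -2.6419e+01]
 [-1.0000e+00 -0.0000e+00  1.0000e-03  6.9051e+01]
 [ 0.0000e+00  0.0000e+00  0.0000e+00  1.0000e+00]]
```

View pics/s5a.png

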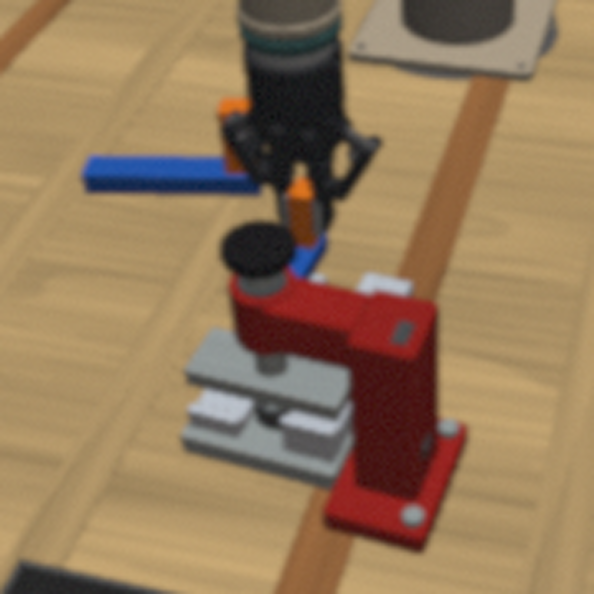

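View pics/w5.png

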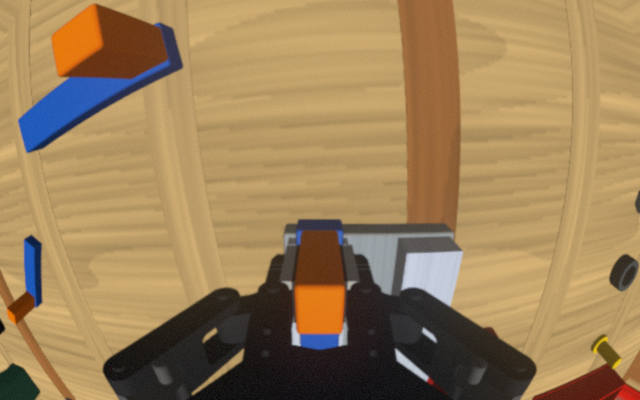

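Run:
```python
from h import *
T=np.load('T5.npy'); im=cv2.imread('pics/w5.png')
cv2.imwrite('pics/w5a.png',cv2.resize(im[205:355,270:470],None,fx=4,fy=4,interpolation=cv2.INTER_CUBIC))
x,y,a=637.97,-2.53,-.0789
c,s=np.cos(a),np.sin(a)
W=lambda P:(x+c*P[0]-s*P[1],y+s*P[0]+c*P[1],P[2])
for P in [(-150,-62,20),(-150,62,20),(-150,18,44),(-150,58,44),(-80,18,44),(-150,-58,30),(-150,-18,30)]:
    print(P,wproj(T,W(P)).round(1), (4*(wproj(T,W(P))-[270,205])).round())
```

```text
(-150, -62, 20) [282.2 238.2] [ 49. 133.]
(-150, 62, 20) [454.8 236.5] [739. 126.]
(-150, 18, 44) [406.6 254. ] [546. 196.]
(-150, 58, 44) [463.2 251.7] [773. 187.]
(-80, 18, 44) [393.2 336.5] [493. 526.]
(-150, -58, 30) [286.6 244.8] [ 66. 159.]
(-150, -18, 30) [347.9 245. ] [311. 160.]
```

View pics/w5a.png

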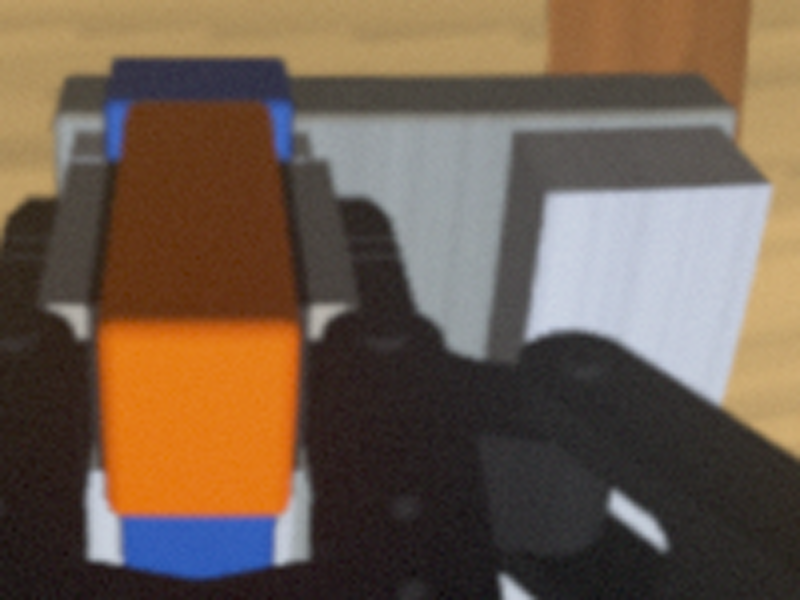

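Run:
```python
from h import *
T=np.load('T5.npy')
x,y,a=637.97,-2.53,-.0789
c,s=np.cos(a),np.sin(a)
def Pf(w): d=w[0]-x,w[1]-y; return np.round([c*d[0]+s*d[1],-s*d[0]+c*d[1],w[2]],1)
g=lambda u,v,z: w2z(T,270+(u+.5)/4-.5,205+(v+.5)/4-.5,z)
z0=T[2,3]-28.6
for n,q in dict(blade=[(107,100,z0+18),(292,100,z0+18)],bladefront=[(122,517,z0+18),(276,517,z0+18)],posttop=[(99,322,z0+72),(300,322,z0+72),(290,515,z0+72),(110,515,z0+72)],tcp=[]).items(): print(n,[Pf(g(*k)) for k in q])
print(Pf(T[:3,3]),[Pf(g(545,190,44)),Pf(g(770,184,44)),Pf(g(57,112,20)),Pf(g(735,112,20)),Pf(g(70,158,30)),Pf(g(312,160,30))])
```

```text
blade [array([-173.2,  -49.1,   58.5]), array([-173.3,  -24.2,   58.5])]
bladefront [array([-98.2, -49. ,  58.5]), array([-98.3, -23.8,  58.5])]
posttop [array([-173.5,  -46.3,  112.5]), array([-173.6,  -27.2,  112.5]), array([-148.5,  -27.1,  112.5]), array([-148.4,  -46. ,  112.5])]
tcp []
[-161.4  -36.7   69.1] [array([-151.4,   17.4,   44. ]), array([-150.8,   57. ,   44. ]), array([-154.2,  -60.7,   20. ]), array([-153.2,   60.2,   20. ]), array([-150.5,  -57.6,   30. ]), array([-150.3,  -18.2,   30. ])]
```

Emit:
arm_command --pt "0 0 -0.13 -0.5 0 0 0" --pt "0 0 0 -0.3 0 0 0" --pt "0 0 0 -0.1 0 0 0" --pt "0 0 0 0 0 0 0"

```text
clock: 8.17
eef_pos: [473.7, -27.4, 59.4]
tool_rot: [1.173, 1.571, 1.097]
force: [0.1, -0.6, -3.3]
width: 19.2
```

Emit:
arm_command --pt "0 0.5 -0.04 0 0 0 0" --pt "0 1.0 -0.08 0 0 0 0" --pt "0 1.0 -0.08 0 0 0 0" --pt "0 1.0 -0.08 0 0 0 0" --pt "0 1.0 -0.08 0 0 0 0" --pt "0 0.5 -0.04 0 0 0 0" --pt "0 0 0 0 0 0 0" --pt "0 0 0 0 0 0 0"

```text
clock: 8.83
eef_pos: [523.4, -31.4, 59.2]
tool_rot: [3.131, 1.57, 3.056]
force: [0.2, -0.4, -3.4]
width: 19.5
```

Emit:
arm_command --pt "0 0 0 -0.05 0 0 0" --pt "0 0.3 -0.02 -0.05 0 0 0" --pt "0 0.3 -0.03 0 0 0 0" --pt "0 0.3 -0.02 0 0 0 0" --pt "0 0.2 -0.02 0 0 0 0" --pt "0 0 0 0 0 0 0"

```text
clock: 9.33
eef_pos: [534.6, -32.3, 58.6]
tool_rot: [2.899, 1.57, 2.823]
force: [-2.1, 0.6, 4.2]
width: 19.5
```

Emit:
arm_command --pt "0 0.1 -0.01 0 0 0 0" --pt "0 0.1 -0.01 0 0 0 0" --pt "0 0.1 -0.01 0 0 0 0" --pt "0 0 0 0 0 0 0"

```text
clock: 9.67
eef_pos: [536.2, -32.4, 58.6]
tool_rot: [3.058, 1.568, 2.982]
force: [-4.9, 0.5, 6.8]
width: 19.6
```

Emit:
arm_command --pt "0 0.1 -0.01 0 0 0 0" --pt "0 0.1 -0.01 0 0 0 0" --pt "0 0 0 0 0 0 0" --pt "0 0 0 0 0 0 0"

```text
clock: 10.0
eef_pos: [536.1, -32.5, 58.6]
tool_rot: [3.078, 1.564, 3.002]
force: [-10.9, 1.5, 11.1]
width: 19.1
```

Emit:
arm_command --pt "0 -0.1 0.01 0 0 0 0" --pt "0 -0.1 0.01 0.0 0 0 0" --pt "0 0 0 0 0 0 0"

```text
clock: 10.25
eef_pos: [536.2, -32.5, 58.6]
tool_rot: [3.052, 1.568, 2.977]
force: [-5.5, 0.0, 6.6]
width: 19.5
```

Run:
```python
from h import *
T=wpose(); np.save('T6.npy',T); im=snap('wrist','w6.png'); s=ctrl.read_state();print(s['clock'],s['force'],s['torque'],s['width'],T.round(3))
cv2.imwrite('pics/w6a.png',cv2.resize(im[150:350,250:470],None,fx=3,fy=3,interpolation=cv2.INTER_CUBIC))
```

```text
10.3 [-6.49414304  1.06732172  6.62669036] [ 0.12685291  0.86957313 -0.00328125] 19.601230961312265 [[-2.0000e-03  7.6000e-02  9.9700e-01  5.3618e+02]
 [ 0.0000e+00  9.9700e-01 -7.6000e-02 -3.2463e+01]
 [-1.0000e+00  0.0000e+00 -2.0000e-03  5.8614e+01]
 [ 0.0000e+00  0.0000e+00  0.0000e+00  1.0000e+00]]
```

View pics/w6a.png

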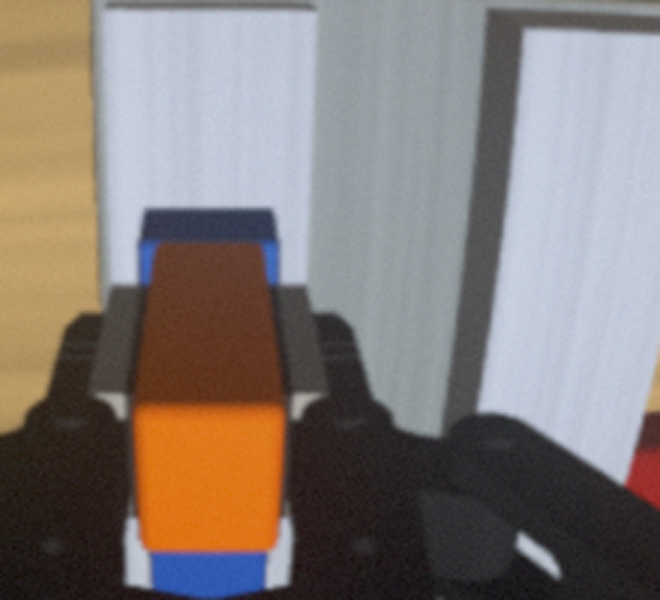

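Run:
```python
from h import *
T=np.load('T6.npy')
x,y,a=637.97,-2.53,-.0789
c,s=np.cos(a),np.sin(a)
def Pf(w): d=w[0]-x,w[1]-y; return np.round([c*d[0]+s*d[1],-s*d[0]+c*d[1],w[2]],1)
g=lambda u,v,z: w2z(T,250+(u+.5)/3-.5,150+(v+.5)/3-.5,z)
for n,q in dict(stepfront=[(105,9,30),(318,9,30)],step=[(102,209,30),(312,209,30)],step2=[(102,270,30),(309,270,30)],bladebot=[(146,209,30),(275,209,30)],bladetop=[(140,241,48),(278,241,48)],nearfront=[(152,552,48),(268,552,48)],hi=[(523,29,44),(482,385,44)]).items(): print(n,[Pf(g(*k)) for k in q])
```

```text
stepfront [array([-149.6,  -57.4,   30. ]), array([-149.8,  -17.7,   30. ])]
step [array([-109.7,  -59.1,   30. ]), array([-109.9,  -17.4,   30. ])]
step2 [array([-96.4, -59.6,  30. ]), array([-96.6, -17.4,  30. ])]
bladebot [array([-109.8,  -50.3,   30. ]), array([-109.9,  -24.8,   30. ])]
bladetop [array([-110.7,  -50.3,   48. ]), array([-110.8,  -25.5,   48. ])]
nearfront [array([-36.3, -49.9,  48. ]), array([-36.4, -24.7,  48. ])]
hi [array([-149.4,   17.8,   44. ]), array([-76.4,  18.1,  44. ])]
```

Emit:
arm_command --pt "0 0 0 0.06 0 0 0" --pt "0 0.1 -0.01 0 0 0 0" --pt "0 0.1 -0.01 0 0 0 0" --pt "0 0.1 -0.01 0 0 0 0" --pt "0 0 0 0 0 0 0" --pt "0 0 0 0 0 0 0"

```text
clock: 10.8
eef_pos: [536.1, -32.4, 58.7]
tool_rot: [3.091, 1.562, 3.015]
force: [-11.5, 1.0, 8.6]
width: 19.1
```

Emit:
arm_command --pt "0 -0.2 0.02 -0.03 0 0 0" --pt "0 -0.15 0.01 -0.03 0 0 0" --pt "0 0 0 0 0 0 0"

```text
clock: 11.05
eef_pos: [536.2, -32.4, 58.6]
tool_rot: [2.987, 1.569, 2.911]
force: [-4.9, 1.3, 5.9]
width: 19.5
```

Emit:
arm_command --pt "0.3 0 0 0 0 0 0" --pt "0.4 0 0 0 0 0 0" --pt "0.6 0 0 0 0 0 0" --pt "0.8 0 0 0 0 0 0" --pt "0.8 0 0 0 0 0 0" --pt "0.8 0 0 0 0 0 0"

```text
clock: 11.55
eef_pos: [537.5, -32.7, 58.3]
tool_rot: [-0.091, 1.57, -0.167]
force: [0.2, -0.1, 0.8]
width: 68.2
```

Run:
```python
from h import *
T=wpose(); np.save('T7.npy',T); im=snap('wrist','w7.png'); s=ctrl.read_state();print(s['clock'],s['force'],s['torque'],s['width'],T.round(3))
cv2.imwrite('pics/w7a.png',cv2.resize(im[150:350,250:470],None,fx=3,fy=3,interpolation=cv2.INTER_CUBIC))
```

```text
11.6 [ 0.65349791 -0.38622642 -0.80360061] [ 0.01857797  0.00043992 -0.00222998] 68.58869263186007 [[ 0.00000e+00  7.60000e-02  9.97000e-01  5.37497e+02]
 [-0.00000e+00  9.97000e-01 -7.60000e-02 -3.26510e+01]
 [-1.00000e+00 -0.00000e+00  0.00000e+00  5.82640e+01]
 [ 0.00000e+00  0.00000e+00  0.00000e+00  1.00000e+00]]
```

View pics/w7a.png

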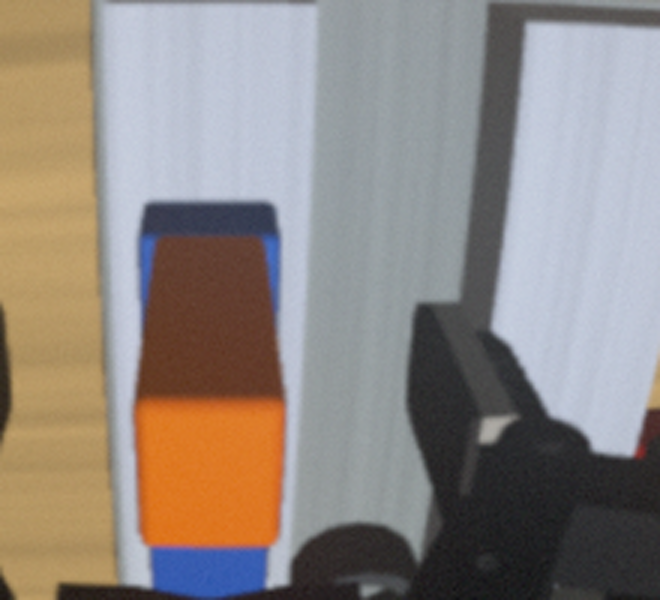

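Emit:
arm_command --pt "0.8 0 0 0.5 0 0 0" --pt "0.8 0 0 1.5 0 0 0" --pt "0.8 0 0 3 0 0 0" --pt "0.8 0 0 4 0 0 0" --pt "0 0 0 4 0 0 0" --pt "0 0 0 3 0 0 0" --pt "0 1 0 2 0 0 0" --pt "0 2 0.5 0 0 0 0" --pt "0 2 1 0 0 0 0" --pt "0 1 0.5 0 0 0 0" --pt "0 0 0 0 0 0 0" --pt "0 0 0 0 0 0 0"

```text
clock: 12.6
eef_pos: [596.7, -12.5, 238.2]
tool_rot: [-2.876, 1.57, -2.951]
force: [-0.8, -0.3, 0.3]
width: 0.1
```

Run:
```python
from h import *
T=wpose(); np.save('T8.npy',T); im=snap('wrist','w8.png'); s=ctrl.read_state();print(s['clock'],s['force'],s['torque'],s['width'],T.round(3))
cv2.imwrite('pics/w8a.png',cv2.resize(im[20:260,240:460],None,fx=2.5,fy=2.5,interpolation=cv2.INTER_CUBIC))
```

```text
12.65 [-0.03376171 -0.38011108  0.30445601] [ 0.02038476  0.00540845 -0.0104173 ] -0.033393110974000405 [[-1.00000e-03  7.50000e-02  9.97000e-01  5.96723e+02]
 [-0.00000e+00  9.97000e-01 -7.50000e-02 -1.25390e+01]
 [-1.00000e+00 -0.00000e+00 -1.00000e-03  2.38167e+02]
 [ 0.00000e+00  0.00000e+00  0.00000e+00  1.00000e+00]]
```

View pics/w8.png

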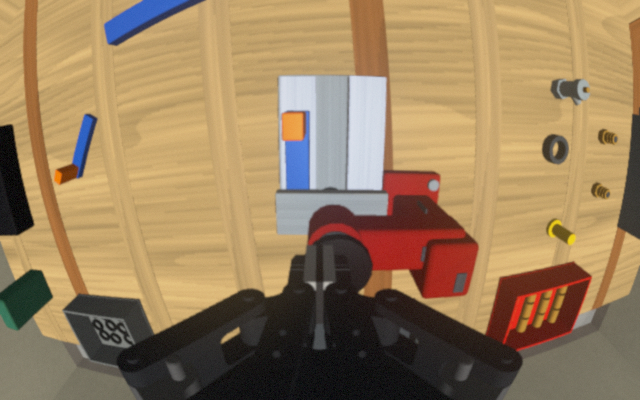

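View pics/w8a.png

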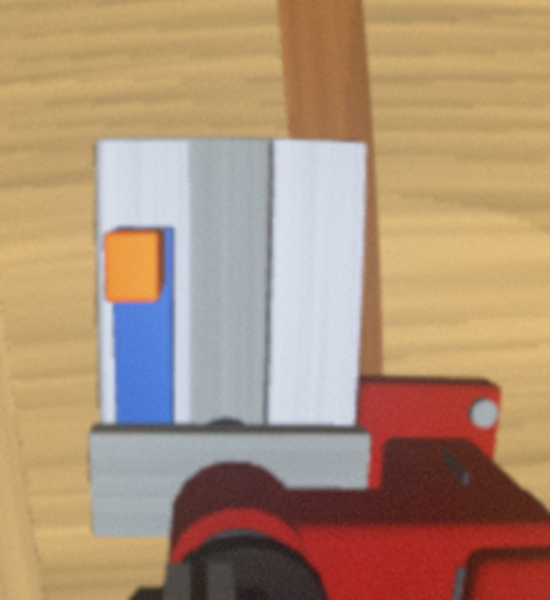

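Run:
```python
from h import *
T=np.load('T8.npy')
x,y,a=637.97,-2.53,-.0789
c,s=np.cos(a),np.sin(a)
def Pf(w): d=w[0]-x,w[1]-y; return np.round([c*d[0]+s*d[1],-s*d[0]+c*d[1],w[2]],1)
g=lambda u,v,z: w2z(T,240+(u+.5)/2.5-.5,20+(v+.5)/2.5-.5,z)
for n,q in dict(front=[(98,141,30),(191,141,30),(274,142,44),(366,144,44)],step=[(101,415,30),(189,415,30)],blade=[(117,415,48),(174,415,48)],rearR=[(174,228,48),(173,300,48)],post=[(105,233,102),(156,231,102),(158,302,102),(107,302,102)],plate=[(92,434,72),(370,434,72),(91,535,72)]).items(): print(n,[Pf(g(*k)) for k in q])
print('tcp',Pf(T[:3,3]))
im=cv2.imread('pics/w8.png')
for t in np.linspace(0,2*np.pi,60):
    p=wproj(T,[x+26*np.cos(t),y+26*np.sin(t),188]); cv2.circle(im,tuple(int(round(k)) for k in p),0,(0,255,0),-1)
cv2.imwrite('pics/w8b.png',cv2.resize(im[200:320,270:430],None,fx=4,fy=4,interpolation=cv2.INTER_CUBIC))
```

```text
front [array([-149.8,  -58.6,   30. ]), array([-149.2,  -17.2,   30. ]), array([-148.1,   18.3,   44. ]), array([-149.1,   58.4,   44. ])]
step [array([-22.7, -59.2,  30. ]), array([-22.9, -17.7,  30. ])]
blade [array([-27.7, -49.7,  48. ]), array([-27.7, -24.2,  48. ])]
rearR [array([-110.2,  -24.1,   48. ]), array([-79.1, -24.5,  48. ])]
post [array([-109.9,  -47. ,  102. ]), array([-110.4,  -28.8,  102. ]), array([-84.7, -28.1, 102. ]), array([-84.8, -46.6, 102. ])]
plate [array([-25.9, -57.8,  72. ]), array([-26.6,  59.2,  72. ]), array([ 20.3, -60.2,  72. ])]
tcp [-40.3 -13.2 238.2]
```

View pics/w8b.png

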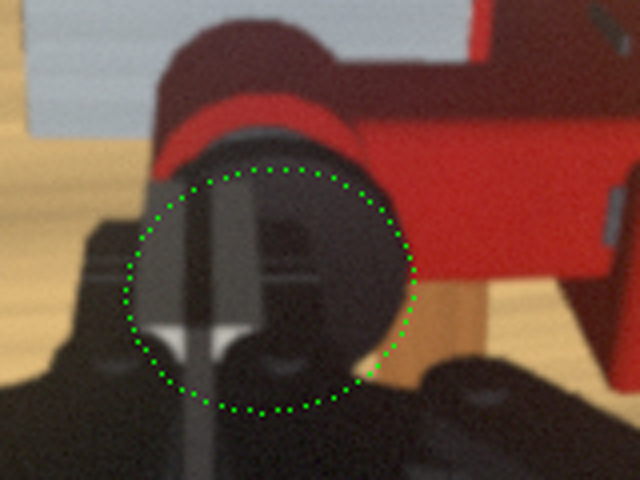

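Emit:
arm_command --pt "0 2 0.5 0 0 0 0" --pt "0 2 0.5 0 0 0 0" --pt "0 0 0 -2 0 0 0" --pt "0 0 0 -1.5 0 0 0" --pt "0 0 0 -0.7 0 0 0" --pt "0 0 0 0 0 0 0" --pt "0 0 0 0 0 0 0"

```text
clock: 13.23
eef_pos: [636.6, -3.3, 196.5]
tool_rot: [-2.695, 1.57, -2.772]
force: [0.4, 0.7, 0.9]
width: -0.2
```

Run:
```python
from h import *
s=ctrl.read_state();print(s['clock'],s['eef_pos'],s['force'])
im=snap('scene','s9.png');
cv2.imwrite('pics/s9a.png',cv2.resize(im[130:310,200:380],None,fx=3.3,fy=3.3,interpolation=cv2.INTER_CUBIC))
im=snap('top','t9.png');
cv2.imwrite('pics/t9a.png',cv2.resize(im[100:250,270:410],None,fx=4,fy=4,interpolation=cv2.INTER_CUBIC))
```

```text
13.2333 [636.62956744  -3.28287774 196.50063183] [0.43462066 0.73367353 0.9028291 ]
```

View pics/s9a.png

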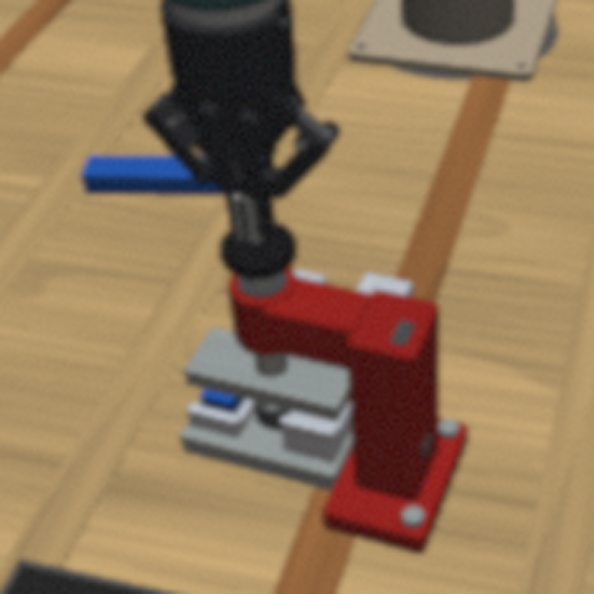

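View pics/t9a.png

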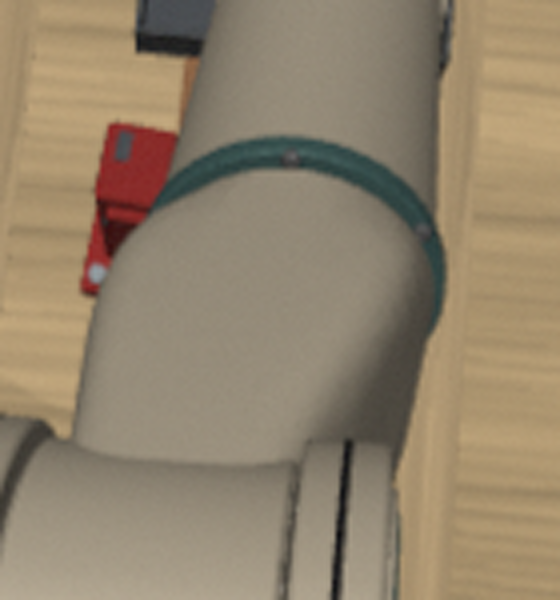

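Emit:
arm_command --pt "0 0 0 -0.4 0 0 0" --pt "0 0 0 -0.3 0 0 0" --pt "0 0 0 -0.2 0 0 0" --pt "0 0 0 -0.2 0 0 0" --pt "0 0 0 -0.2 0 0 0" --pt "0 0 0 -0.2 0 0 0" --pt "0 0 0 0 0 0 0" --pt "0 0 0 0 0 0 0"

```text
clock: 14.0
eef_pos: [637.3, -2.6, 182.2]
tool_rot: [0.393, 1.57, 0.317]
force: [-2.1, 1.1, 6.7]
width: -0.2
```

Emit:
arm_command --pt "0 0 0 -0.2 0 0 0" --pt "0 0 0 -0.2 0 0 0" --pt "0 0 0 -0.2 0 0 0" --pt "0 0 0 0 0 0 0" --pt "0 0 0 0 0 0 0"

```text
clock: 14.42
eef_pos: [637.4, -2.6, 180.0]
tool_rot: [0.49, 1.569, 0.414]
force: [-9.4, 1.6, 27.8]
width: 0.2
```

Emit:
arm_command --pt "0 -0.1 0 0 0 0 0" --pt "0 -0.1 0 -0.05 0 0 0" --pt "0 0 0 0 0 0 0" --pt "0 0 0 0 0 0 0"

```text
clock: 14.75
eef_pos: [637.3, -2.6, 180.0]
tool_rot: [0.196, 1.564, 0.12]
force: [-6.1, 0.5, 26.1]
width: -0.2
```

Run:
```python
from h import *
T=wpose();s=ctrl.read_state();print(s['clock'],s['eef_pos'],s['force'],s['torque'])
im=snap('scene','s10.png');
cv2.imwrite('pics/s10a.png',cv2.resize(im[190:300,240:350],None,fx=5,fy=5,interpolation=cv2.INTER_CUBIC))
im=snap('wrist','w10.png')
cv2.imwrite('pics/w10a.png',cv2.resize(im[0:240,200:440],None,fx=2.5,fy=2.5,interpolation=cv2.INTER_CUBIC))
np.save('T10.npy',T)
```

```text
14.75 [637.34173942  -2.60029941 179.99677462] [-6.12595332  0.5247246  26.08851744] [0.06611356 1.35492972 0.06945828]
```

View pics/s10a.png

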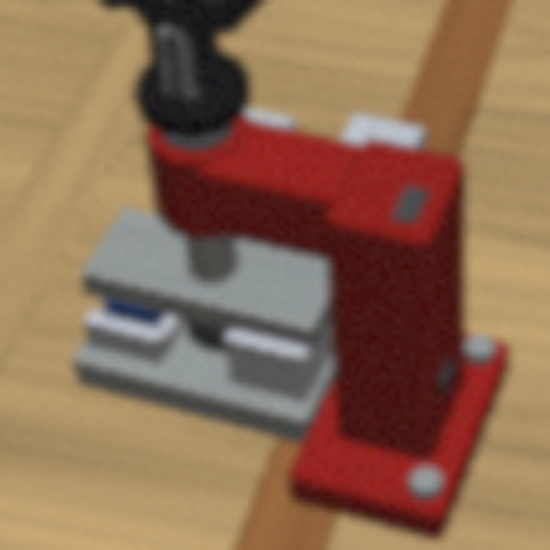

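View pics/w10a.png

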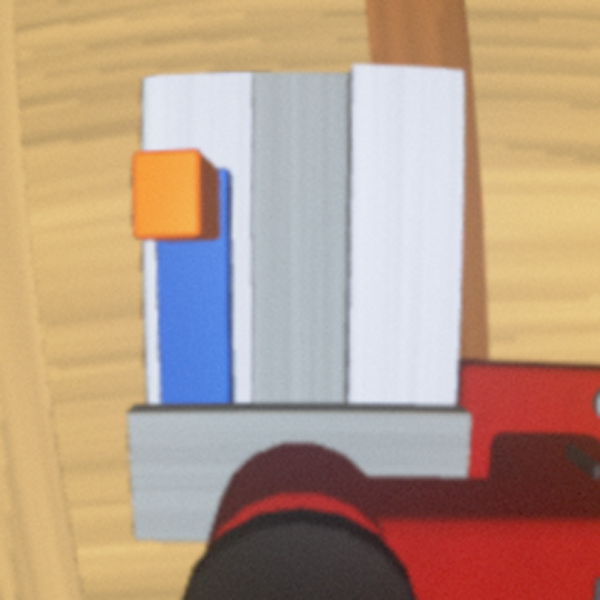

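Emit:
arm_command --pt "0 0 0 -0.1 0 0 0" --pt "0 0 0 0 0 0 0" --pt "0 0 0 0 0 0 0" --pt "0 0 0 0 0 0 0" --pt "0 0 0 0 0 0 0" --pt "0 0 0 0 0 0 0"

```text
clock: 15.35
eef_pos: [637.4, -2.6, 180.0]
tool_rot: [0.211, 1.564, 0.135]
force: [-7.7, 1.0, 32.2]
width: 0.0
```

Run:
```python
from h import *
x,y,a=637.97,-2.53,-.0789
c,s_=np.cos(a),np.sin(a)
def Pf(w): d=w[0]-x,w[1]-y; return np.round([c*d[0]+s_*d[1],-s_*d[0]+c*d[1],w[2]],1)
T=np.load('T10.npy')
g=lambda u,v,z: w2z(T,200+(u+.5)/2.5-.5,(v+.5)/2.5-.5,z)
for n,q in dict(front=[(144,77,30),(252,72,30)],step=[(147,400,30),(250,400,30)],blade=[(160,400,48),(230,400,48)],rearR=[(228,169,48)],post=[(132,153,102),(197,149,102),(200,240,102),(136,238,102)]).items(): print(n,[Pf(g(*k)) for k in q])
s=ctrl.read_state();print(s['clock'],s['eef_pos'],s['force'])
```

```text
front [array([-149.2,  -58.2,   30. ]), array([-149.4,  -17.8,   30. ])]
step [array([-24. , -58.8,  30. ]), array([-23.7, -18.7,  30. ])]
blade [array([-27.4, -50.4,  48. ]), array([-27.2, -24.8,  48. ])]
rearR [array([-109.8,  -24.9,   48. ])]
post [array([-109.6,  -47.3,  102. ]), array([-109.9,  -28.8,  102. ]), array([-83.7, -28. , 102. ]), array([-84.9, -46.3, 102. ])]
15.35 [637.39195971  -2.5980678  179.95753085] [-7.73231419  1.04473701 32.18896982]
```

```bash
python3 -c "
from cell import ctrl
print(ctrl.finish_job())"
```

```text
the job is handed in; nothing more can be done
None
```

The job is handed in at about 15.4 s. The middle-sized blue spacer lies on the low step, which is the one on the side away from the column. It is slid home against the stop and released, and the arm is holding the pad pressed down on it.

What my last checks showed:
- **Home:** pushing it forward again with about 11 N did not move it. The blade's rear edge measured 39.5 to 40 mm from the front of the step, against 39 mm expected. That is within my measuring error, but I could not see the nose touch the lip directly.
- **Centred and straight:** the blade's centre line is about 1 mm or less from the middle of the step, and parallel to it within about 0.5°.
- **Pressed:** the pad top measured 180.0 mm, which is the 8 mm of travel at which the plate lands on the spacer, and the scene picture shows the plate down on it. The final force was 32 N down. About 8 N of sideways force remains; I reduced it earlier by shifting back 2 mm, and there was no sign of slipping.
- **Loose fittings:** I never went near them. I did not measure them again at the end.

No check failed. The fixed top camera put the press about 4 mm off from the wrist camera, so I used the close wrist measurements, which also agreed with where the stop and the plate were actually met.

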